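Turn the sample carousel and take out the red-lidded jar

ROBOT

A 6-joint arm with a two-finger parallel gripper is mounted at the origin on a cart in front of the work surface, level with it; the furniture and walls round the work are solid. World frame = base frame: x ahead of the robot, y to its left, z up, the work surface at z = 0. Lengths are in mm, angles in rad, forces in N, time in s.
With the tool pointing down it reaches from about 350 to 875 mm from the base axis. Payload 4.2 kg.
Tool frame: the origin (TCP) lies midway between the tips of the shut fingers; the grasp point (between the pads) lies 19 mm behind it; z points along the fingers, y is the direction in which the jaws open and shut (so a half turn about z gives the same grasp; the last joint's range is limited). The gripper opens to 85 mm and grips with 20 to 120 N. Pads are 22 mm wide; open, the fingers measure 114 mm over their backs; the gripper's body (76 mm by 85 mm) begins 54 mm behind the grasp point. The pads swing forward as they close: fully open they stand 13 mm farther back than shut.
Start: joints at [1.456, 0.385, 0.008, 0, -1.194, -0.259], TCP at [228.189, 581.832, 231.312] pointing down, gripper open.
Joint ranges: [-3.14, 3.14], [-1.21, 2.06], [-1.07, 1.41], [-3.16, 2.05], [-2.99, -0.16], [-3.1, 3.1]. Speed limits (rad/s): [2.79, 2.79, 3.14, 3.14, 3.14, 3.14].

INTERFACE

Orientations are given as a unit quaternion [x, y, z, w].
In Python, from bench import arm gives the robot as it stands.
- The arm moves only by the tool servo_tool, never from a script. Its argument "rows" is a list of rows, each an object of numbers: "fingers": the finger opening in cm, from 0 to 8.54; "x", "y", "z": the shift along the tool's x, y, z in cm; "turn": the turn about the tool's z in degrees. A call has 1 to 10 rows; each row shifts and turns the commanded pose from where the row before left it, along the tool's axes as they then stand; what a row does not reach is not made up. A row lasts 1/12 s, in which the tool goes at most 41.7 mm and 7.16 degrees, less where a joint would pass 70% of its speed; a pose out of reach is approached as far as the arm can. A call is refused whole if a number of a shift passes 4.17 or a number of a turn 7.16, either way. A call with a gripper value outside its range is refused whole. The fingers move at their own pace and stop on an object; the grip force is fixed at half the most. Time passes only in rows, so rows that do not move let the fingers close. It gives the time, the measured TCP pose, the force and the opening at its end, in the units of the state.
- arm.read_state(): the state, without advancing time (a new reading comes with each control period).
- arm.get_image(name): name is "scene" or "top" or "wrist"; returns (picture, depth): 480x640x3 uint8, red, green, blue; 480x640 float32, mm along the optical axis (not along the pixel's ray), 0 where there is no reading.
- arm.camera_model(name): a dict with "fx", "fy", "cx", "cy" (pixels), "pose" (4x4, takes a point from camera to world coordinates). Camera axes: x right, y down, z forward; pixel columns grow to the right and rows downward; lengths in mm; the calibration is good to about 2 mm. A picture is of the moment at which its call begins: read the wrist's pose just before it. camera_model takes no time and is no camera call; for the wrist camera it gives the pose at the moment of the call.
- arm.job_done(): hands the job in, once; it reports no verdict.
The state is a dict: "clock": time; "joints": joint angles; "joint_vel": joint speeds; "joint_efforts": joint torques, N m; "position": TCP position; "ee_rot": TCP orientation; "contact_force": force on the tool from outside, world axes, zero at the start; "wrist_torque": the same for the moment, N m; "gripper_width": finger opening in mm.
Only numpy, scipy, OpenCV 4.12 (cv2) and the standard library are available. Lean on these libraries where they do the work, as an engineer would, in place of code of your own. Each camera call takes 0.05 s, during which the arm holds its last target.

TASK

Turn the covered sample carousel by the knob on top until the jar with the red lid stands centred in the front opening of its cover. Then lift that jar out through the opening and set it down (do not drop it) upright inside the shallow dark steel tray in front of the spectrometer, keeping it upright on the way, and let go of it.

Things in the scene. Friction and masses are not known exactly. Their poses are not given: they have to be found in the camera images.
- jar_red: Jar with ribbed red lid (fixed on), 62 mm tall: body 52 mm across up to 46 mm, lid 58 mm across, 50 to 100 g. Origin: centre of underside; z up. Stands loose in one of three carousel pockets (floor 22 mm above the table, 7 mm ring, 60 mm inside); a blue- and a white-lidded jar in the others. Starts 45 to 75 degrees left or right of the cover's opening, partly under the cover.
- sampler: Carousel housing, fixed: grey base 230 x 230 x 12 mm, 4 pillars, clear cover (top 94 mm above table). Origin: centre of underside, on the disc's axis; z up; -x points out of its front, to the robot. Cover cut open to the front edge: y -68 to 68, x -115 to -32 mm. A pocket centred there is at x -80, y 0. Pockets: 80 mm radius, 120 degrees apart. Orange mark: middle of front.
- knob (a point): Round black knob above the cover, 38 mm in diameter, from 98 to 130 mm above the table. The point: on its axis, 118 mm up, where to grip. It turns the disc with the jars about the vertical axis, angle for angle, both ways, no stop within 170 degrees of the start; light friction (0.05 N m), stays where left.
- tray: Shallow square dark steel tray, fixed, in front of the spectrometer: 125 x 125 mm, rim 12 mm high, walls and floor 3 mm thick. Origin: centre of underside; x, y along its sides, z up.
Mind the look-alikes: they are no part of the job. What is shaped like the jar_red but pink is not meant.

How it is judged (in metres and radians):
On the way:
1. the red-lidded jar, still standing in its pocket, is centred in the front opening (within 20 mm sideways) (x of jar_red in the frame of sampler between -0.1 and -0.06 m and y of jar_red in the frame of sampler between -0.02 and 0.02 m and height (world z) of jar_red below 0.028 m and angle between jar_red's own z axis and vertical below 0.15 rad), for 0.2 s.
At the end, for the whole second after the job is handed in: The red-lidded jar stands upright (within about 9 degrees) and at rest on the floor of the steel tray, wholly inside its rim, released (x of jar_red in the frame of tray between -0.038 and 0.038 m and y of jar_red in the frame of tray between -0.038 and 0.038 m and height (world z) of jar_red below 0.008 m and angle between jar_red's own z axis and vertical below 0.15 rad and linear speed of jar_red below 0.03 m/s); the robot touches nothing.
It fails at once if the red-lidded jar is tipped by more than about 35 degrees (angle between jar_red's own z axis and vertical above 0.6 rad).
It fails at once if the red-lidded jar is dropped into the tray (reaches it faster than 0.6 m/s) (horizontal distance between jar_red and tray below 0.09 m and z of jar_red in the frame of tray below 0.02 m and linear speed of jar_red above 0.6 m/s).
It also fails if it takes over 51 s, if anything falls off the work surface, if the arm or the gripper's body presses on something with over 40 N, if the wrist force passes 120 N, or if a joint passes its speed limit or range.

## Working session

There is one attempt and no reset: what is moved stays moved. The work goes in short steps, Python scripts to look and compute and a tool call to move; the robot and the scene stay as the last step left them, time stands still between calls to the robot, and variables do not carry over. Pictures are saved under pics/ and viewed, and the job is handed in when it is done.

Besides the shell and the picture viewer there is one more tool, called after "Call:" by a JSON object that holds its "fn" and its "kwargs", one argument or row to a line. servo_tool: Moves the arm, as the interface text tells. Its arguments: {"type":"object","properties":{"rows":{"type":"array","items":{"type":"object","properties":{"fingers":{"type":"number"},"x":{"type":"number"},"y":{"type":"number"},"z":{"type":"number"},"turn":{"type":"number"}}}}},"required":["rows"]}

```bash
mkdir -p pics; ls
python3 - <<'E'
from bench import arm
import cv2,numpy as np
s=arm.read_state();print(s)
for n in("scene","top"):
    p,d=arm.get_image(n);cv2.imwrite(f"pics/{n}0.png",p[:,:,::-1]);np.save(f"pics/{n}0.npy",d)
    m=arm.camera_model(n);print(n,m)
E
```

```text
pics
{'clock': 0.0, 'joints': array([ 1.45561879e+00,  3.85544283e-01,  6.63182684e-03, -5.41415510e-04,
       -1.19397840e+00, -2.58587014e-01]), 'joint_vel': array([ 1.89913271e-03,  3.55890211e-04,  4.35274925e-04, -1.71474594e-03,
       -3.49655390e-05,  3.76102617e-04]), 'joint_efforts': array([-8.22982402e-04, -3.92291880e+01,  1.88402027e+01,  4.18617859e+00,
       -4.72379310e-03, -1.50728773e-06]), 'position': array([227.96716846, 581.3163036 , 230.22503627]), 'ee_rot': array([ 9.82569140e-01, -1.85894390e-01, -1.75934336e-04,  1.06260113e-03]), 'contact_force': array([ 0.92309954, -0.05290465, -0.37405486]), 'wrist_torque': array([-0.077095  , -0.04009932, -0.0170846 ]), 'gripper_width': 85.71944993043708}
scene {'fx': 531.3177489978004, 'fy': 531.3177489978004, 'cx': 319.2418364723511, 'cy': 240.7644627884421, 'pose': array([[ 8.51349224e-01, -3.04549521e-01,  4.27146448e-01,
         6.78261791e+01],
       [-5.24599330e-01, -4.93924762e-01,  6.93421857e-01,
        -7.02690809e+02],
       [-2.03086789e-04, -8.14424900e-01, -5.80268938e-01,
         6.69032689e+02],
       [ 0.00000000e+00,  0.00000000e+00,  0.00000000e+00,
         1.00000000e+00]])}
top {'fx': 581.0294718862974, 'fy': 581.0294718862974, 'cx': 324.6414945705227, 'cy': 242.93396720343833, 'pose': array([[-2.90179664e-02, -9.80864011e-01,  1.92519477e-01,
         2.35568858e+02],
       [-9.99406763e-01,  2.48956350e-02, -2.37976932e-02,
        -8.76017852e+00],
       [ 1.85494062e-02, -1.93095828e-01, -9.81004547e-01,
         1.44591311e+03],
       [ 0.00000000e+00,  0.00000000e+00,  0.00000000e+00,
         1.00000000e+00]])}
```

View pics/scene0.png

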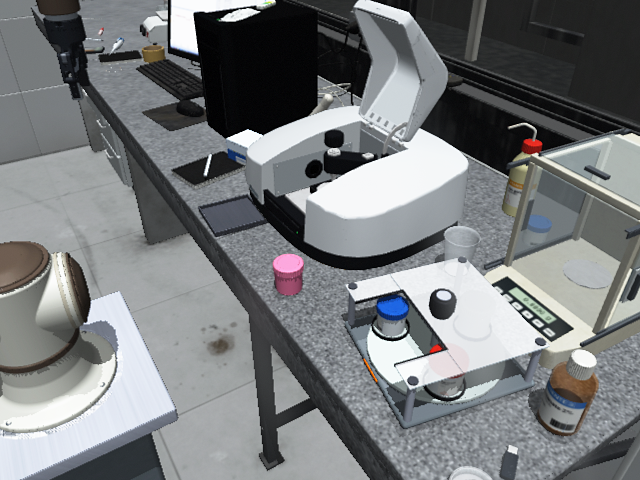

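View pics/top0.png

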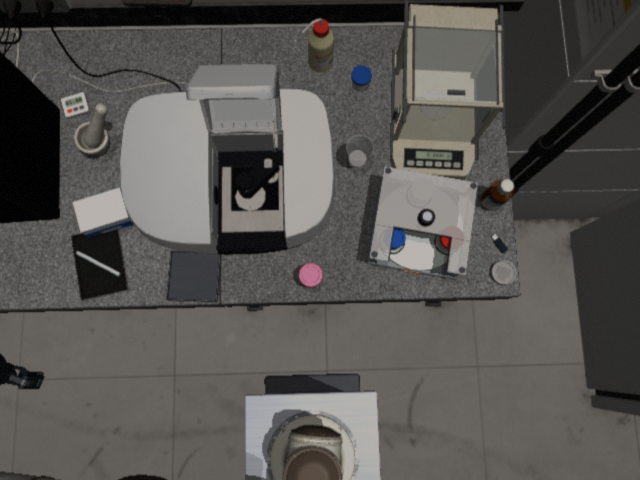

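The top view shows the knob at about (427,217), the blue lid at (397,238), the red lid at (448,240), the pink decoy at (311,275), the grey tray at (194,276) and a black pad with a pen at (100,263), which could pass for the tray. I'll enlarge these areas.

Run:
```python
import cv2,numpy as np
p=cv2.imread("pics/top0.png")
a=cv2.resize(p[160:285,360:490],None,fx=6,fy=6,interpolation=cv2.INTER_CUBIC)[:600*2]
a=cv2.resize(p[165:280,365:485],None,fx=5,fy=5,interpolation=cv2.INTER_CUBIC);cv2.imwrite("pics/c1.png",a)
b=cv2.resize(p[235:310,60:230],None,fx=4.5,fy=4.5,interpolation=cv2.INTER_CUBIC);cv2.imwrite("pics/c2.png",b)
```

```text
(no output)
```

View pics/c1.png

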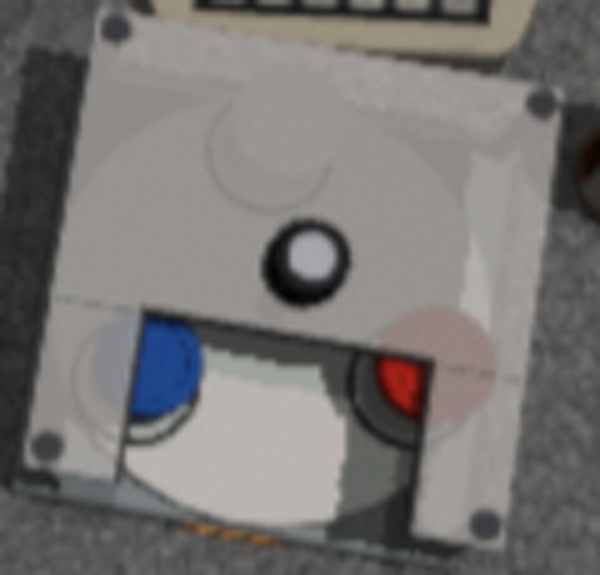

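View pics/c2.png

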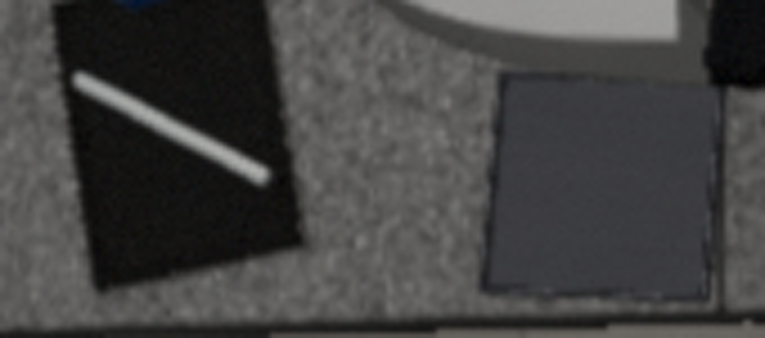

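```bash
cat > h.py <<'E'
import numpy as np
from bench import arm
def ray(n,u,v,z,m=None):
    m=m or arm.camera_model(n);P=m["pose"]
    d=P[:3,:3]@np.array([(u-m["cx"])/m["fx"],(v-m["cy"])/m["fy"],1]);o=P[:3,3]
    return o+d*(z-o[2])/d[2]
def yaw(R):
    from scipy.spatial.transform import Rotation as T
    M=T.from_quat(R).as_matrix();return np.degrees(np.arctan2(M[1,0],M[0,0])),M
E
python3 - <<'E'
from h import *
np.set_printoptions(precision=1,suppress=True)
c=lambda u,v,z:ray("top",365+(u+.5)/5-.5,165+(v+.5)/5-.5,z)[:2]
P=[c(*q,96) for q in[(117,28),(541,104),(46,446),(486,524)]]
print("pillars",*P,"mean",np.mean(P,0))
fx=(P[0]+P[1]-P[2]-P[3]);print("size",[np.linalg.norm(P[i]-P[j]) for i,j in[(0,1),(2,3),(0,2),(1,3)]],"yaw",np.degrees(np.arctan2(fx[1],fx[0])))
th=np.arctan2(fx[1],fx[0]);C=np.mean(P,0)
R=np.array([[np.cos(th),np.sin(th)],[-np.sin(th),np.cos(th)]])
print("knob",c(313,256,130))
for n,q in dict(red=(436,363,84),blue=(148,365,84),knob=(313,256,130),white=(290,120,84)).items():
    l=R@(c(*q)-C);print(n,c(*q),"local",l,np.hypot(*l),np.degrees(np.arctan2(l[1],-l[0])))
m=c(232,535,10);print("mark",m,R@(m-C))
t=lambda u,v:ray("top",60+(u+.5)/4.5-.5,235+(v+.5)/4.5-.5,12)[:2]
T=[t(500,74),t(722,85),t(482,290),t(708,298)];print("tray",*T,np.mean(T,0),[np.linalg.norm(T[i]-T[j]) for i,j in[(0,1),(2,3),(0,2),(1,3)]])
s=arm.read_state();y,M=yaw(s["ee_rot"]);print(y);print(M)
E
```

```text
pillars [ 676.9 -200.9] [ 633.6 -405.2] [ 471.4 -156.9] [ 428.7 -363. ] mean [ 552.6 -281.5]
size [np.float64(208.8507529177662), np.float64(210.45056901733793), np.float64(210.15271122455624), np.float64(209.2262459428006)] yaw -11.861258182394023
knob [ 552.4 -282.3]
red [ 509.1 -347.8] local [-29.  -73.9] 79.34721369984048 -68.59706358775794
blue [ 511.6 -209. ] local [-55.   62.5] 83.26607547724981 48.636203313298346
knob [ 552.4 -282.3] local [-0.1 -0.8] 0.8508643789564627 -81.797125904719
white [ 631.9 -284.9] local [78.3 13. ] 79.37252154033446 170.60172437945747
mark [ 438.8 -257.5] [-116.3    0.1]
tray [506.1 341.2] [496.7 218.5] [386.4 348.4] [378.7 225.4] [442.  283.4] [np.float64(123.10657560930754), np.float64(123.18727595406568), np.float64(119.90602923890819), np.float64(118.25874801090616)]
-21.4244789212705
[[ 0.9 -0.4 -0. ]
 [-0.4 -0.9 -0. ]
 [ 0.   0.  -1. ]]
```

Candidates:
- **Target jar:** red lid at top (448,240), under the right part of the cover.
- **Jar look-alikes:** pink jar (311,275), blue jars (397,238) and (361,75), and a red bottle cap (321,27).
- **Tray:** grey square at (194,276). The black pad with the pen at (100,263) is not it.

The crops confirm both choices. The pillar square measures 210 mm. The orange mark falls at local (-116,0) and the red jar at radius 79, so the sampler pose fits. It is at (552.5,-282) with yaw -11.9°. The red jar sits at about -69°, so the turn is +69° about tool z.

Moving to the knob.

Call:
{"fn": "servo_tool", "kwargs": {
  "rows": [
    {"x":2.75,"y":3.05,"fingers":8.5},
    {"x":2.75,"y":3.05},
    {"x":2.75,"y":3.05},
    {"x":2.75,"y":3.05},
    {"x":2.75,"y":3.05},
    {"x":2.75,"y":3.05},
    {"x":2.75,"y":3.05},
    {"x":2.75,"y":3.05},
    {"x":2.75,"y":3.05},
    {"x":2.75,"y":3.05}
  ]
}}

```text
invalid input at $.rows[0]: expected keys fingers, x, y, z, turn
```

Call:
{"fn": "servo_tool", "kwargs": {
  "rows": [
    {"x":2.75,"y":3.05,"z":0,"turn":0,"fingers":8.5},
    {"x":2.75,"y":3.05,"z":0,"turn":0,"fingers":8.5},
    {"x":2.75,"y":3.05,"z":0,"turn":0,"fingers":8.5},
    {"x":2.75,"y":3.05,"z":0,"turn":0,"fingers":8.5},
    {"x":2.75,"y":3.05,"z":0,"turn":0,"fingers":8.5},
    {"x":2.75,"y":3.05,"z":0,"turn":0,"fingers":8.5},
    {"x":2.75,"y":3.05,"z":0,"turn":0,"fingers":8.5},
    {"x":2.75,"y":3.05,"z":0,"turn":0,"fingers":8.5},
    {"x":2.75,"y":3.05,"z":0,"turn":0,"fingers":8.5},
    {"x":2.75,"y":3.05,"z":0,"turn":0,"fingers":8.5}
  ]
}}

```text
clock: 0.93
position: [372.7, 195.4, 231.2]
ee_rot: [0.983, -0.185, -0.0, -0.0]
contact_force: [1.7, 0.2, 0.5]
gripper_width: 84.8
```

Call:
{"fn": "servo_tool", "kwargs": {
  "rows": [
    {"x":2.75,"y":3.05,"z":0,"turn":0,"fingers":8.5},
    {"x":2.75,"y":3.05,"z":0,"turn":0,"fingers":8.5},
    {"x":2.75,"y":3.05,"z":0,"turn":0,"fingers":8.5},
    {"x":2.75,"y":3.05,"z":0,"turn":0,"fingers":8.5},
    {"x":2.75,"y":3.05,"z":0,"turn":0,"fingers":8.5},
    {"x":2.75,"y":3.05,"z":0,"turn":0,"fingers":8.5},
    {"x":2.75,"y":3.05,"z":0,"turn":0,"fingers":8.5},
    {"x":2.75,"y":3.05,"z":0,"turn":0,"fingers":8.5},
    {"x":2.75,"y":3.05,"z":0,"turn":0,"fingers":8.5},
    {"x":2.75,"y":3.05,"z":0,"turn":0,"fingers":8.5}
  ]
}}

```text
clock: 1.77
position: [517.5, -189.0, 230.9]
ee_rot: [0.983, -0.186, -0.0, -0.0]
contact_force: [1.0, 0.7, 0.2]
gripper_width: 85.4
```

Call:
{"fn": "servo_tool", "kwargs": {
  "rows": [
    {"x":2.2,"y":2.45,"z":0,"turn":0,"fingers":8.5},
    {"x":2.2,"y":2.45,"z":0,"turn":0,"fingers":8.5},
    {"x":2.2,"y":2.45,"z":0,"turn":0,"fingers":8.5},
    {"x":0,"y":0,"z":0,"turn":0,"fingers":8.5}
  ]
}}

```text
clock: 2.1
position: [553.0, -283.9, 229.5]
ee_rot: [0.982, -0.188, -0.001, 0.001]
contact_force: [1.0, 0.2, 0.3]
gripper_width: 85.2
```

Run:
```python
from h import *
import cv2
s=arm.read_state();print(s["position"],yaw(s["ee_rot"])[0],s["joints"])
m=arm.camera_model("wrist");p,d=arm.get_image("wrist");cv2.imwrite("pics/w1.png",p[:,:,::-1]);print(m)
np.save("pics/w1.npy",m["pose"])
```

```text
[ 552.99373191 -283.91217202  229.45895379] -21.682946869371953 [-2.13784296e-01  3.80669656e-01 -3.48072452e-03  1.18101722e-03
 -1.18790065e+00  1.40570056e+00]
{'fx': 407.27919704367815, 'fy': 407.27919704367815, 'cx': 324.32521930454584, 'cy': 239.86505907624414, 'pose': array([[-3.68692391e-01, -8.88576511e-01, -2.72942677e-01,
         6.23643291e+02],
       [-9.29550580e-01,  3.52844367e-01,  1.06941905e-01,
        -3.11784689e+02],
       [ 1.28022129e-03,  2.93142691e-01, -9.56067845e-01,
         3.72857815e+02],
       [ 0.00000000e+00,  0.00000000e+00,  0.00000000e+00,
         1.00000000e+00]])}
```

View pics/w1.png

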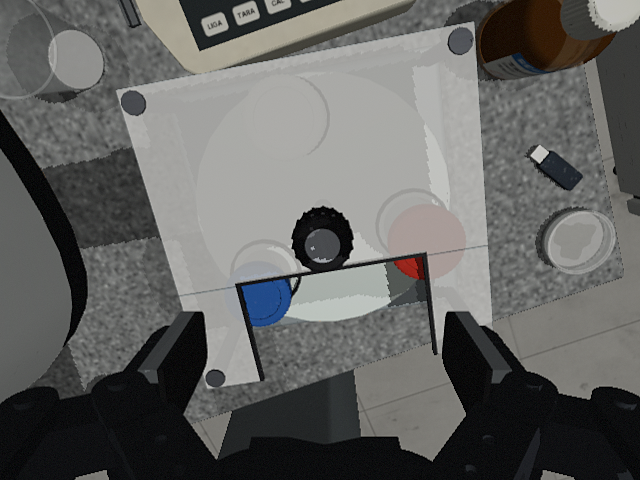

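The knob's top is at (323,245), between the fingers in the wrist view. I'll cross-check its position and the lid angles from this view.

Run:
```python
from h import *
np.set_printoptions(precision=1,suppress=True)
m=arm.camera_model("wrist");m["pose"]=np.load("pics/w1.npy")
P=[ray("w",*q,96,m)[:2] for q in[(133,103),(460,41),(215,379)]];C=(P[1]+P[2])/2
print("knob",ray("w",323,245,130,m),"pill",P,C)
for n,q in dict(red=(426,242),blue=(265,298)).items():
    v=ray("w",*q,84,m)[:2]-[552.5,-282];print(n,np.hypot(*v),(np.degrees(np.arctan2(v[1],v[0]))-168.1)%360)
```

```text
knob [ 551.5 -282.6  130. ] pill [array([ 675.8, -200.3]), array([ 633.2, -406.3]), array([ 469.2, -157.6])] [ 551.2 -281.9]
red 78.50635842165596 70.6265927278389
blue 73.39252025115682 313.2463136649683
```

Call:
{"fn": "servo_tool", "kwargs": {
  "rows": [
    {"x":-0.15,"y":-0.1,"z":2.5,"turn":0,"fingers":8.5},
    {"x":0,"y":0,"z":2.5,"turn":0,"fingers":8.5},
    {"x":0,"y":0,"z":2.5,"turn":0,"fingers":8.5},
    {"x":0,"y":0,"z":2.5,"turn":0,"fingers":8.5},
    {"x":0,"y":0,"z":1.8,"turn":0,"fingers":8.5},
    {"x":0,"y":0,"z":0.8,"turn":0,"fingers":8.5},
    {"x":0,"y":0,"z":0,"turn":0,"fingers":8.5}
  ]
}}

```text
clock: 2.73
position: [549.5, -276.7, 103.1]
ee_rot: [0.983, -0.186, -0.002, -0.0]
contact_force: [-0.4, 0.7, -0.1]
gripper_width: 84.7
```

Call:
{"fn": "servo_tool", "kwargs": {
  "rows": [
    {"x":0,"y":0,"z":0,"turn":0,"fingers":3.0},
    {"x":0,"y":0,"z":0,"turn":0,"fingers":3.0},
    {"x":0,"y":0,"z":0,"turn":0,"fingers":3.0},
    {"x":0,"y":0,"z":0,"turn":0,"fingers":3.0},
    {"x":0,"y":0,"z":0,"turn":0,"fingers":3.0},
    {"x":0,"y":0,"z":0,"turn":0,"fingers":3.0},
    {"x":0,"y":0,"z":0,"turn":0,"fingers":3.0},
    {"x":0,"y":0,"z":0,"turn":0,"fingers":3.0}
  ]
}}

```text
clock: 3.4
position: [550.6, -281.4, 108.3]
ee_rot: [0.983, -0.186, 0.001, 0.002]
contact_force: [-4.9, -9.9, 4.9]
gripper_width: 35.6
```

The grip rode up to z 108, too high on the knob. I'll open, recentre and go lower.

Call:
{"fn": "servo_tool", "kwargs": {
  "rows": [
    {"x":0,"y":0,"z":0,"turn":0,"fingers":8.5},
    {"x":0,"y":0,"z":0,"turn":0,"fingers":8.5},
    {"x":0,"y":0,"z":0,"turn":0,"fingers":8.5},
    {"x":0,"y":0,"z":0,"turn":0,"fingers":8.5},
    {"x":0,"y":0,"z":0,"turn":0,"fingers":8.5},
    {"x":0,"y":0,"z":0,"turn":0,"fingers":8.5}
  ]
}}

```text
clock: 3.9
position: [551.2, -277.6, 105.3]
ee_rot: [0.983, -0.186, 0.0, -0.0]
contact_force: [0.1, -0.4, 0.8]
gripper_width: 85.3
```

Run:
```python
from h import *
import cv2
s=arm.read_state();print(s["position"],yaw(s["ee_rot"]),s["gripper_width"])
m=arm.camera_model("wrist");p,d=arm.get_image("wrist");cv2.imwrite("pics/w2.png",p[:,:,::-1]);np.save("pics/w2.npy",m["pose"])
```

```text
[ 551.24785047 -277.56977227  105.2860861 ] (np.float64(-21.38926135982887), array([[ 9.31124186e-01, -3.64702274e-01,  3.09734234e-05],
       [-3.64702275e-01, -9.31124181e-01,  9.71093071e-05],
       [-6.57588161e-06, -1.01716902e-04, -9.99999995e-01]])) 85.34187094907925
```

View pics/w2.png

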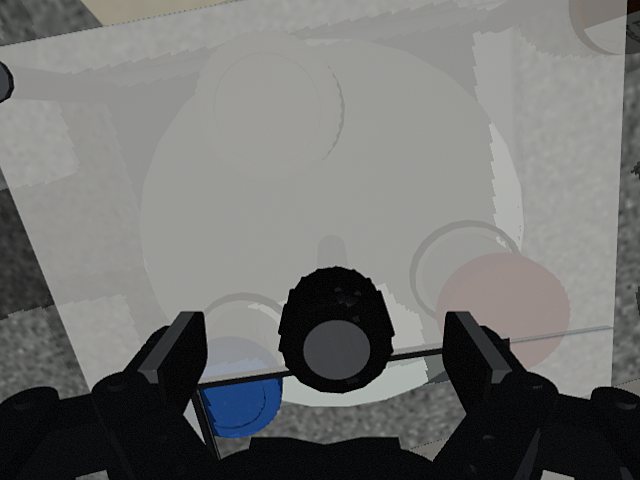

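The fingers are centred around px 324 and the knob's top is at (336,349), so it sits about 4 mm off towards tool +y, which matches the numbers. I'll correct that and lower 8 mm.

Call:
{"fn": "servo_tool", "kwargs": {
  "rows": [
    {"x":0.2,"y":0.4,"z":0.4,"turn":0,"fingers":8.5},
    {"x":0,"y":0,"z":0.4,"turn":0,"fingers":8.5},
    {"x":0,"y":0,"z":0,"turn":0,"fingers":8.5},
    {"x":0,"y":0,"z":0,"turn":0,"fingers":3.0},
    {"x":0,"y":0,"z":0,"turn":0,"fingers":3.0},
    {"x":0,"y":0,"z":0,"turn":0,"fingers":3.0},
    {"x":0,"y":0,"z":0,"turn":0,"fingers":3.0},
    {"x":0,"y":0,"z":0,"turn":0,"fingers":3.0},
    {"x":0,"y":0,"z":0,"turn":0,"fingers":3.0},
    {"x":0,"y":0,"z":0,"turn":0,"fingers":3.0}
  ]
}}

```text
clock: 4.78
position: [551.7, -282.0, 97.8]
ee_rot: [0.983, -0.186, 0.0, -0.0]
contact_force: [-0.1, 2.7, 4.2]
gripper_width: 36.4
```

Good grip. Turning +69.5° in 12 rows at a gentle pace.

Call:
{"fn": "servo_tool", "kwargs": {
  "rows": [
    {"x":0,"y":0,"z":0,"turn":6,"fingers":3.0},
    {"x":0,"y":0,"z":0,"turn":6,"fingers":3.0},
    {"x":0,"y":0,"z":0,"turn":6,"fingers":3.0},
    {"x":0,"y":0,"z":0,"turn":6,"fingers":3.0},
    {"x":0,"y":0,"z":0,"turn":6,"fingers":3.0},
    {"x":0,"y":0,"z":0,"turn":6,"fingers":3.0},
    {"x":0,"y":0,"z":0,"turn":6,"fingers":3.0},
    {"x":0,"y":0,"z":0,"turn":6,"fingers":3.0},
    {"x":0,"y":0,"z":0,"turn":6,"fingers":3.0},
    {"x":0,"y":0,"z":0,"turn":6,"fingers":3.0}
  ]
}}

```text
clock: 5.62
position: [550.8, -282.7, 97.8]
ee_rot: [0.756, -0.654, -0.0, 0.0]
contact_force: [-3.8, 0.9, 3.1]
gripper_width: 36.3
```

Call:
{"fn": "servo_tool", "kwargs": {
  "rows": [
    {"x":0,"y":0,"z":0,"turn":6,"fingers":3.0},
    {"x":0,"y":0,"z":0,"turn":3.5,"fingers":3.0},
    {"x":0,"y":0,"z":0,"turn":0,"fingers":3.0},
    {"x":0,"y":0,"z":0,"turn":0,"fingers":3.0}
  ]
}}

```text
clock: 5.95
position: [550.7, -282.7, 97.8]
ee_rot: [-0.702, 0.712, 0.0, -0.0]
contact_force: [-4.1, 0.2, 5.7]
gripper_width: 36.6
```

Run:
```python
from h import *
import cv2
s=arm.read_state();print(s["position"],yaw(s["ee_rot"])[0],s["gripper_width"],s["wrist_torque"])
for n in("scene","wrist"):
    p,d=arm.get_image(n);p=p[:,:,::-1]
    if n=="scene":p=cv2.resize(p[230:470,310:580],None,fx=2.4,fy=2.4,interpolation=cv2.INTER_CUBIC)
    cv2.imwrite(f"pics/{n}3.png",p)
```

```text
[ 550.7066736  -282.68910298   97.80374057] -90.83327981892248 36.57086181169301 [ 0.19023128  0.83971161 -0.02119283]
```

View pics/scene3.png

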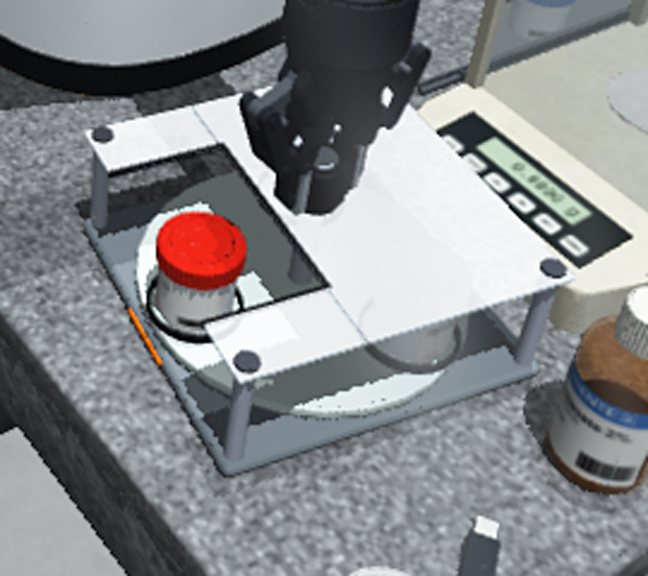

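View pics/wrist3.png

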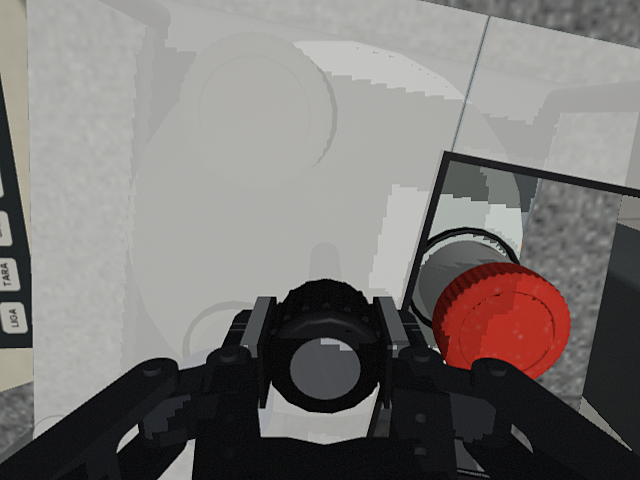

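The red jar now stands in the opening next to the orange mark, with its lid top at scene pixel ~(394,330). I'll measure it, then release the knob and rise.

Call:
{"fn": "servo_tool", "kwargs": {
  "rows": [
    {"x":0,"y":0,"z":0,"turn":0,"fingers":8.5},
    {"x":0,"y":0,"z":0,"turn":0,"fingers":8.5},
    {"x":0,"y":0,"z":0,"turn":0,"fingers":8.5},
    {"x":0,"y":0,"z":0,"turn":0,"fingers":8.5},
    {"x":0,"y":0,"z":0,"turn":0,"fingers":8.5},
    {"x":0,"y":0,"z":-2,"turn":0,"fingers":8.5},
    {"x":0,"y":0,"z":-3.5,"turn":0,"fingers":8.5},
    {"x":0,"y":0,"z":-4,"turn":0,"fingers":8.5},
    {"x":0,"y":0,"z":-3.5,"turn":0,"fingers":8.5},
    {"x":0,"y":0,"z":0,"turn":0,"fingers":8.5}
  ]
}}

```text
clock: 6.88
position: [555.4, -284.2, 236.5]
ee_rot: [-0.702, 0.712, -0.008, 0.003]
contact_force: [1.4, -0.4, 1.5]
gripper_width: 85.2
```

Call:
{"fn": "servo_tool", "kwargs": {
  "rows": [
    {"x":0,"y":0,"z":0,"turn":-7,"fingers":8.5},
    {"x":0,"y":0,"z":0,"turn":-7,"fingers":8.5},
    {"x":0,"y":0,"z":0,"turn":-7,"fingers":8.5},
    {"x":0,"y":0,"z":0,"turn":-7,"fingers":8.5},
    {"x":0,"y":0,"z":0,"turn":-7,"fingers":8.5},
    {"x":0,"y":0,"z":0,"turn":-7,"fingers":8.5},
    {"x":0,"y":0,"z":0,"turn":-7,"fingers":8.5},
    {"x":0,"y":0,"z":0,"turn":-7,"fingers":8.5},
    {"x":0,"y":0,"z":0,"turn":-7,"fingers":8.5},
    {"x":0,"y":0,"z":0,"turn":-7,"fingers":8.5}
  ]
}}

```text
clock: 7.72
position: [551.5, -282.3, 226.9]
ee_rot: [0.984, -0.178, -0.0, -0.0]
contact_force: [0.4, 0.6, -0.1]
gripper_width: 85.0
```

Call:
{"fn": "servo_tool", "kwargs": {
  "rows": [
    {"x":-2.6,"y":0,"z":0,"turn":-7,"fingers":8.5},
    {"x":-2.6,"y":0,"z":0,"turn":-2,"fingers":8.5},
    {"x":-2.6,"y":0,"z":0,"turn":0,"fingers":8.5},
    {"x":0,"y":0,"z":0,"turn":0,"fingers":8.5}
  ]
}}

```text
clock: 8.05
position: [472.5, -260.4, 227.2]
ee_rot: [0.995, -0.104, -0.001, -0.001]
contact_force: [-1.0, 0.2, -0.7]
gripper_width: 85.1
```

Run:
```python
from h import *
import cv2
print(ray("scene",393.75,330,84))
s=arm.read_state();print(s["position"],yaw(s["ee_rot"])[0],s["gripper_width"])
m=arm.camera_model("wrist");np.save("pics/w4.npy",m["pose"])
for n in("wrist","top"):
    p,d=arm.get_image(n);p=p[:,:,::-1]
    cv2.imwrite(f"pics/{n}4.png",p)
```

```text
[ 471.98660715 -264.65903422   84.        ]
[ 472.45845451 -260.38089736  227.24289736] -11.941516053443081 85.11944117036835
```

View pics/wrist4.png

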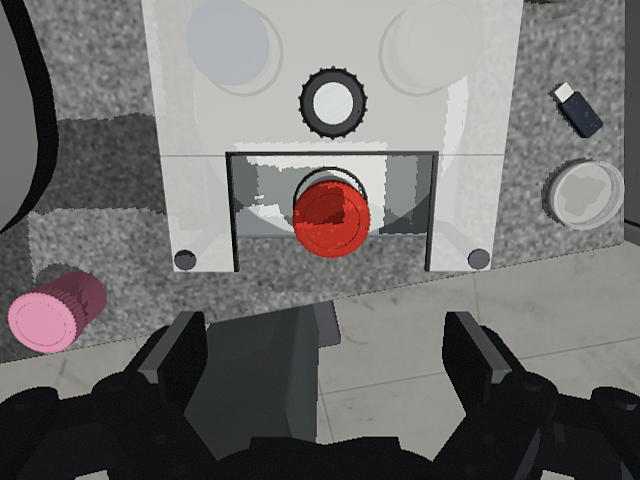

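The red lid is at (332,218), central in the opening, whose edges are at 230 and 437.

Run:
```python
from h import *
m=arm.camera_model("wrist");m["pose"]=np.load("pics/w4.npy")
J=ray("w",332,218,84,m)[:2];print(J)
t=np.radians(-11.9);R=np.array([[np.cos(t),np.sin(t)],[-np.sin(t),np.cos(t)]])
print("local",R@(J-[552,-282]))
s=arm.read_state();p=s["position"];y,M=yaw(s["ee_rot"])
J=(J+[472,-264.7])/2
print(J,p,"tool shift",M.T@(np.array([*J,50])-p))
```

```text
[ 475.60790081 -266.84918922]
local [-77.87451604  -0.9271661 ]
[ 473.80395041 -265.77459461] [ 476.25419409 -261.47728207  227.82599822] tool shift [ -1.76536961   4.68256872 177.8243888 ]
```

Call:
{"fn": "servo_tool", "kwargs": {
  "rows": [
    {"x":-0.2,"y":0.5,"z":2,"turn":0,"fingers":8.5},
    {"x":0,"y":0,"z":2.5,"turn":0,"fingers":8.5},
    {"x":0,"y":0,"z":2.5,"turn":0,"fingers":8.5},
    {"x":0,"y":0,"z":2.5,"turn":0,"fingers":8.5},
    {"x":0,"y":0,"z":1.5,"turn":0,"fingers":8.5},
    {"x":0,"y":0,"z":0,"turn":0,"fingers":8.5},
    {"x":0,"y":0,"z":0,"turn":0,"fingers":8.5},
    {"x":0,"y":0,"z":0,"turn":0,"fingers":8.5}
  ]
}}

```text
clock: 8.82
position: [475.0, -266.4, 118.2]
ee_rot: [0.995, -0.104, 0.001, 0.0]
contact_force: [0.2, -0.3, 0.3]
gripper_width: 85.0
```

Run:
```python
from h import *
import cv2
s=arm.read_state();print(s["position"],yaw(s["ee_rot"])[0],s["gripper_width"])
m=arm.camera_model("wrist");np.save("pics/w5.npy",m["pose"])
p,d=arm.get_image("wrist");cv2.imwrite(f"pics/wrist5.png",p[:,:,::-1])
```

```text
[ 475.02292539 -266.44612614  118.24637915] -11.883643214145657 85.0372685425834
```

View pics/wrist5.png

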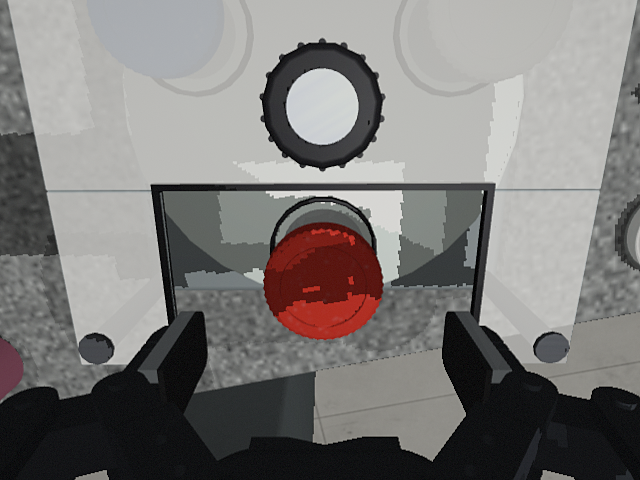

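The lid's centre at (323,280) is midway between the fingers (324) and the opening's sides clear both fingers. Descending to z 51 and gripping.

Call:
{"fn": "servo_tool", "kwargs": {
  "rows": [
    {"x":0,"y":0,"z":1.5,"turn":0,"fingers":8.5},
    {"x":0,"y":0,"z":1.5,"turn":0,"fingers":8.5},
    {"x":0,"y":0,"z":1.5,"turn":0,"fingers":8.5},
    {"x":0,"y":0,"z":1.2,"turn":0,"fingers":8.5},
    {"x":0,"y":0,"z":1,"turn":0,"fingers":8.5},
    {"x":0,"y":0,"z":0,"turn":0,"fingers":8.5},
    {"x":0,"y":0,"z":0,"turn":0,"fingers":8.5}
  ]
}}

```text
clock: 9.45
position: [474.0, -266.1, 50.8]
ee_rot: [0.995, -0.104, 0.0, 0.0]
contact_force: [0.2, 0.8, 0.5]
gripper_width: 84.8
```

Call:
{"fn": "servo_tool", "kwargs": {
  "rows": [
    {"x":0,"y":0,"z":0,"turn":0,"fingers":6.5},
    {"x":0,"y":0,"z":0,"turn":0,"fingers":5},
    {"x":0,"y":0,"z":0,"turn":0,"fingers":5},
    {"x":0,"y":0,"z":0,"turn":0,"fingers":5},
    {"x":0,"y":0,"z":0,"turn":0,"fingers":5},
    {"x":0,"y":0,"z":0,"turn":0,"fingers":5},
    {"x":0,"y":0,"z":0,"turn":0,"fingers":5}
  ]
}}

```text
clock: 10.03
position: [474.5, -266.3, 51.7]
ee_rot: [0.995, -0.103, 0.001, 0.0]
contact_force: [-1.0, 0.8, 6.2]
gripper_width: 55.1
```

Run:
```python
from h import *
import cv2
s=arm.read_state();print(s["position"],s["gripper_width"],s["contact_force"])
p,d=arm.get_image("scene");p=p[:,:,::-1]
cv2.imwrite(f"pics/scene6.png",cv2.resize(p[230:470,310:580],None,fx=2.4,fy=2.4,interpolation=cv2.INTER_CUBIC))
```

```text
[ 474.53887323 -266.32166746   51.69569393] 55.09375073460327 [-0.99990627  0.75410006  6.20209171]
```

View pics/scene6.png

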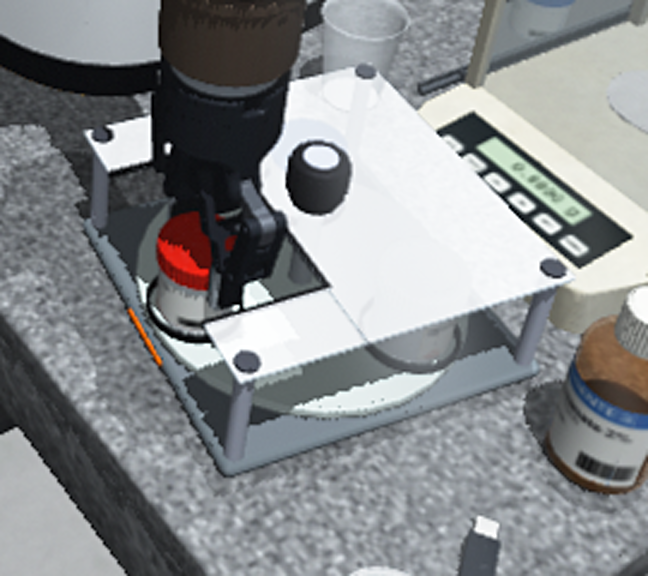

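The lid is held: 55 mm is a plausible reading, since the 38 mm knob read 36.4. Lifting slowly at first.

Call:
{"fn": "servo_tool", "kwargs": {
  "rows": [
    {"x":0,"y":0,"z":-0.5,"turn":0,"fingers":5},
    {"x":0,"y":0,"z":-1,"turn":0,"fingers":5},
    {"x":0,"y":0,"z":-1.5,"turn":0,"fingers":5},
    {"x":0,"y":0,"z":-2,"turn":0,"fingers":5},
    {"x":0,"y":0,"z":-2,"turn":0,"fingers":5},
    {"x":0,"y":0,"z":-2,"turn":0,"fingers":5},
    {"x":0,"y":0,"z":-2,"turn":0,"fingers":5},
    {"x":0,"y":0,"z":-1,"turn":0,"fingers":5},
    {"x":0,"y":0,"z":-0.5,"turn":0,"fingers":5},
    {"x":0,"y":0,"z":0,"turn":0,"fingers":5}
  ]
}}

```text
clock: 10.92
position: [473.7, -266.0, 176.3]
ee_rot: [0.995, -0.104, 0.001, 0.0]
contact_force: [0.0, 0.4, -0.5]
gripper_width: 54.8
```

Run:
```python
from h import *
import cv2
s=arm.read_state();print(s["position"],s["gripper_width"],s["contact_force"])
p,d=arm.get_image("scene");p=p[:,:,::-1]
cv2.imwrite(f"pics/scene7.png",cv2.resize(p[180:460,310:580],None,fx=2.1,fy=2.1,interpolation=cv2.INTER_CUBIC))
```

```text
[ 473.72652272 -265.97103036  176.29632165] 54.798303189168536 [ 0.01699106  0.37427921 -0.50993152]
```

View pics/scene7.png

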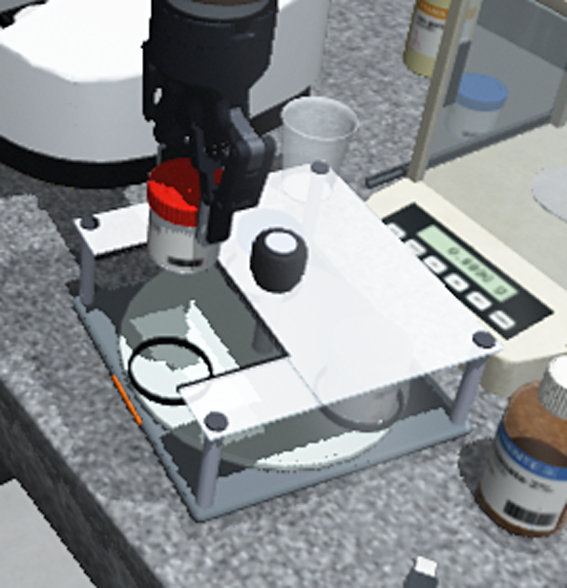

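The jar hangs upright, clear above the cover. Before the transfer I'll check the spectrometer's height near the tray.

Run:
```python
from h import *
np.set_printoptions(suppress=True,linewidth=200)
d=np.load("pics/top0.npy");m=arm.camera_model("top");P=m["pose"]
v,u=np.mgrid[:480,:640]
X=np.stack([(u-m["cx"])/m["fx"]*d,(v-m["cy"])/m["fy"]*d,d],-1)@P[:3,:3].T+P[:3,3]
ok=d>0
for x in range(380,700,20):
    r=[]
    for y in range(380,-320,-20):
        k=ok&(abs(X[...,0]-x)<10)&(abs(X[...,1]-y)<10);r.append(int(X[...,2][k].max()) if k.any() else -1)
    print(x,*["%4d"%q for q in r])
```

```text
380    8   10   17   17   20   16   14   14   18   10    9    8    8    8    9    6    7    7    9    9    6    9    7    8    8    8    8    7    9    7    7    7    7    8    8
400    8   11   17   11   11   11   13   11   19    5    7    8    9   12    9    6   10    6   58   67   69   10    8    7    6   11    7    9    7   10    7   10    8    8    5
420    7    7   15    9   10   11   10   10   15    8    9    8    7    6    9    7    7    6   71   72   69   62    6    6    7    9    8    8    8   10    8    7    9    9    7
440    9    7   17   11    9   10   10   14   15    9    8    7   10    5    9    9    9    8   69   69   71   66    9   10    9    6    9   10    7    7   15   29   28   30   30
460    8    7   18   11    9   10   10   10   15    7    9    6    8    6    8    8    9    5   65   66   69    7   11    6    9    8   98  101  101   98   30   32   31   31   30
480   10    9   16   12    9   10   12   75   70    9   10    7    9    6    9    9    8    9    9   11    8    8   11    8   10    6  101  102  100  101   78   31   31   30   30
500    8   10   97  127  1
[... 1063 characters left out ...]
157  168  172  177  182  188  190   74   93  227  231  228  180   97  133  186  181  180  170  165  155    9    8    8   11    8  102  101  101  103  100  101  102
640  148  154  159  170  178  178  186  191  192   76   92   96  228  227  183  177  126  190  185  179  171  166  158   11    7    8    5    9  100  102  101  103  102  102  101
660  150  158  165  171  179  182  186  191  195   78   95   -1  172  182  184  184  178  193  188  183  176  168  163    9    7    6   11    5  100  103  102  103  103  101  101
680  153  159  166  172  178  184  189  192  195   75   95   97   95  175  187  186  185  191  190  183  178  171  161   76    9    7   10    7   95  102  103  101  101   93   59
```

The spectrometer's front wall (x≥490, about 150 mm high) leaves no room for the wrist camera on the +x side. I'll turn the tool 168° so the camera faces the robot, which also lines the tool axes up with the world. The jar goes down slightly forward, at x≈432.

Call:
{"fn": "servo_tool", "kwargs": {
  "rows": [
    {"x":0,"y":0,"z":0,"turn":4,"fingers":5},
    {"x":0,"y":0,"z":0,"turn":7,"fingers":5},
    {"x":0,"y":0,"z":0,"turn":7,"fingers":5},
    {"x":0,"y":0,"z":0,"turn":7,"fingers":5},
    {"x":0,"y":0,"z":0,"turn":7,"fingers":5},
    {"x":0,"y":0,"z":0,"turn":7,"fingers":5},
    {"x":0,"y":0,"z":0,"turn":7,"fingers":5},
    {"x":0,"y":0,"z":0,"turn":7,"fingers":5},
    {"x":0,"y":0,"z":0,"turn":7,"fingers":5},
    {"x":0,"y":0,"z":0,"turn":7,"fingers":5}
  ]
}}

```text
clock: 11.8
position: [472.5, -265.6, 173.4]
ee_rot: [0.77, -0.638, -0.002, 0.001]
contact_force: [0.8, 0.0, -0.6]
gripper_width: 54.7
```

Call:
{"fn": "servo_tool", "kwargs": {
  "rows": [
    {"x":0,"y":0,"z":0,"turn":7,"fingers":5},
    {"x":0,"y":0,"z":0,"turn":7,"fingers":5},
    {"x":0,"y":0,"z":0,"turn":7,"fingers":5},
    {"x":0,"y":0,"z":0,"turn":7,"fingers":5},
    {"x":0,"y":0,"z":0,"turn":7,"fingers":5},
    {"x":0,"y":0,"z":0,"turn":7,"fingers":5},
    {"x":0,"y":0,"z":0,"turn":7,"fingers":5},
    {"x":0,"y":0,"z":0,"turn":7,"fingers":5},
    {"x":0,"y":0,"z":0,"turn":7,"fingers":5},
    {"x":0,"y":0,"z":0,"turn":7,"fingers":5}
  ]
}}

```text
clock: 12.63
position: [472.5, -265.6, 173.4]
ee_rot: [-0.265, 0.964, 0.001, -0.002]
contact_force: [0.3, 0.2, -0.6]
gripper_width: 54.9
```

Call:
{"fn": "servo_tool", "kwargs": {
  "rows": [
    {"x":0,"y":0,"z":0,"turn":7,"fingers":5},
    {"x":0,"y":0,"z":0,"turn":7,"fingers":5},
    {"x":0,"y":0,"z":0,"turn":7,"fingers":5},
    {"x":0,"y":0,"z":0,"turn":7,"fingers":5},
    {"x":0,"y":0,"z":0,"turn":3,"fingers":5},
    {"x":0,"y":0,"z":0,"turn":0,"fingers":5}
  ]
}}

```text
clock: 13.13
position: [472.6, -265.6, 173.5]
ee_rot: [-0.0, 1.0, 0.001, -0.002]
contact_force: [0.1, 1.1, -0.4]
gripper_width: 54.9
```

Run:
```python
from h import *
s=arm.read_state();print(s["position"],yaw(s["ee_rot"])[0],s["gripper_width"],s["joints"])
```

```text
[ 472.56105421 -265.61444253  173.51070133] -179.97972729980165 54.90220526382317 [-2.13098460e-01  2.96923450e-01 -2.78387308e-01 -5.40200928e-04
 -9.99129643e-01 -1.35705305e+00]
```

Call:
{"fn": "servo_tool", "kwargs": {
  "rows": [
    {"x":0.24,"y":1.5,"z":0,"turn":0,"fingers":5},
    {"x":0.24,"y":2.5,"z":0,"turn":0,"fingers":5},
    {"x":0.24,"y":3.3,"z":0,"turn":0,"fingers":5},
    {"x":0.24,"y":3.3,"z":0,"turn":0,"fingers":5},
    {"x":0.24,"y":3.3,"z":0,"turn":0,"fingers":5},
    {"x":0.24,"y":3.3,"z":0,"turn":0,"fingers":5},
    {"x":0.24,"y":3.3,"z":0,"turn":0,"fingers":5},
    {"x":0.24,"y":3.3,"z":0,"turn":0,"fingers":5},
    {"x":0.24,"y":3.3,"z":0,"turn":0,"fingers":5},
    {"x":0.24,"y":3.3,"z":0,"turn":0,"fingers":5}
  ]
}}

```text
clock: 13.97
position: [448.0, 39.4, 174.5]
ee_rot: [-0.002, 1.0, -0.0, -0.001]
contact_force: [0.2, 0.4, -1.6]
gripper_width: 54.5
```

Call:
{"fn": "servo_tool", "kwargs": {
  "rows": [
    {"x":0.24,"y":3.3,"z":0,"turn":0,"fingers":5},
    {"x":0.24,"y":3.3,"z":0,"turn":0,"fingers":5},
    {"x":0.24,"y":3.3,"z":0,"turn":0,"fingers":5},
    {"x":0.24,"y":3.3,"z":0,"turn":0,"fingers":5},
    {"x":0.24,"y":3.3,"z":0,"turn":0,"fingers":5},
    {"x":0.24,"y":3.3,"z":0,"turn":0,"fingers":5},
    {"x":0.24,"y":2.5,"z":0,"turn":0,"fingers":5},
    {"x":0,"y":1.5,"z":0,"turn":0,"fingers":5},
    {"x":0,"y":0.7,"z":0,"turn":0,"fingers":5},
    {"x":0,"y":0,"z":0,"turn":0,"fingers":5}
  ]
}}

```text
clock: 14.8
position: [431.7, 283.6, 174.5]
ee_rot: [-0.002, 1.0, -0.001, -0.001]
contact_force: [-0.0, 0.0, -1.1]
gripper_width: 55.2
```

Run:
```python
from h import *
import cv2
s=arm.read_state();print(s["position"],s["gripper_width"],yaw(s["ee_rot"])[0])
m=arm.camera_model("wrist");np.save("pics/w8.npy",m["pose"])
p,d=arm.get_image("wrist");cv2.imwrite(f"pics/wrist8.png",p[:,:,::-1])
p,d=arm.get_image("scene");p=p[:,:,::-1]
cv2.imwrite(f"pics/scene8.png",cv2.resize(p[90:290,150:350],None,fx=2.8,fy=2.8,interpolation=cv2.INTER_CUBIC))
```

```text
[431.67875328 283.60164706 174.45367581] 55.24892779698891 -179.80698816900946
```

View pics/scene8.png

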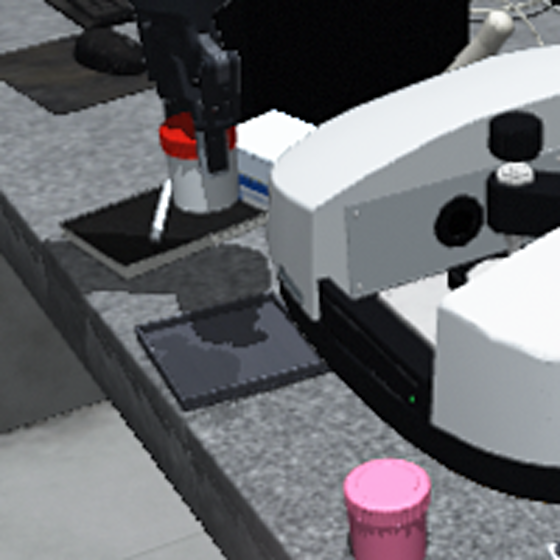

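View pics/wrist8.png

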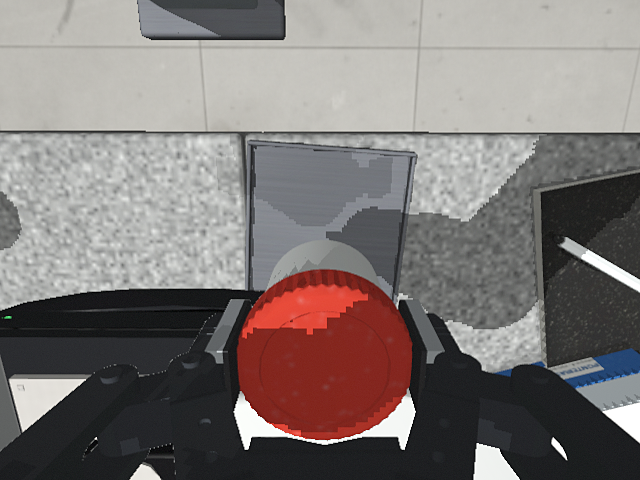

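The tray is empty and directly below. Its front corners in the wrist view are at (249,141) and (415,153). Cross-checking the tray's centre from two cameras.

Run:
```python
from h import *
m=arm.camera_model("wrist");m["pose"]=np.load("pics/w8.npy")
a,b=[ray("w",*q,12,m)[:2] for q in[(249,141),(415,153)]];e=b-a;n=np.array([e[1],-e[0]])/np.linalg.norm(e)
c=(a+b)/2;print(a,b,np.linalg.norm(e),"centre",c+n*62.5, c-n*62.5)
S=[ray("scene",150+u/2.8,90+v/2.8,12)[:2] for u,v in[(137,329),(185,405),(331,365),(273,297)]]
print(S,np.mean(S,0))
```

```text
[376.43892197 227.63176781] [384.52530076 349.64704459] 122.2829394819478 centre [442.84530635 284.50637933] [318.11891638 292.77243307]
[array([382.45582724, 344.04621324]), array([373.2293454 , 219.21979783]), array([495.19809883, 210.23676986]), array([501.55152721, 331.90803981])] [438.10869967 276.35270518]
```

Call:
{"fn": "servo_tool", "kwargs": {
  "rows": [
    {"x":0,"y":0,"z":1,"turn":0,"fingers":5},
    {"x":0,"y":0,"z":2,"turn":0,"fingers":5},
    {"x":0,"y":0,"z":2,"turn":0,"fingers":5},
    {"x":0,"y":0,"z":2,"turn":0,"fingers":5},
    {"x":0,"y":0,"z":2,"turn":0,"fingers":5},
    {"x":0,"y":0,"z":2,"turn":0,"fingers":5},
    {"x":0,"y":0,"z":1.5,"turn":0,"fingers":5},
    {"x":0,"y":0,"z":0.7,"turn":0,"fingers":5},
    {"x":0,"y":0,"z":0.3,"turn":0,"fingers":5},
    {"x":0,"y":0,"z":0,"turn":0,"fingers":5}
  ]
}}

```text
clock: 15.73
position: [431.9, 282.2, 39.9]
ee_rot: [-0.0, 1.0, -0.0, -0.0]
contact_force: [-0.3, 0.2, -0.0]
gripper_width: 54.8
```

Call:
{"fn": "servo_tool", "kwargs": {
  "rows": [
    {"x":0,"y":0,"z":0.2,"turn":0,"fingers":5},
    {"x":0,"y":0,"z":0,"turn":0,"fingers":5},
    {"x":0,"y":0,"z":0,"turn":0,"fingers":5}
  ]
}}

```text
clock: 15.98
position: [432.2, 283.3, 39.1]
ee_rot: [-0.001, 1.0, 0.001, 0.001]
contact_force: [0.5, -0.0, -0.6]
gripper_width: 55.0
```

Base estimated about 5–6 mm above the floor. Lowering in 2 mm steps until contact.

Call:
{"fn": "servo_tool", "kwargs": {
  "rows": [
    {"x":0,"y":0,"z":0.2,"turn":0,"fingers":5},
    {"x":0,"y":0,"z":0.2,"turn":0,"fingers":5},
    {"x":0,"y":0,"z":0,"turn":0,"fingers":5},
    {"x":0,"y":0,"z":0,"turn":0,"fingers":5}
  ]
}}

```text
clock: 16.32
position: [431.8, 282.9, 34.2]
ee_rot: [-0.001, 1.0, -0.0, -0.0]
contact_force: [-0.2, 0.5, -1.1]
gripper_width: 54.9
```

Call:
{"fn": "servo_tool", "kwargs": {
  "rows": [
    {"x":0,"y":0,"z":0.15,"turn":0,"fingers":5},
    {"x":0,"y":0,"z":0,"turn":0,"fingers":5},
    {"x":0,"y":0,"z":0,"turn":0,"fingers":5}
  ]
}}

```text
clock: 16.57
position: [432.0, 283.1, 32.8]
ee_rot: [-0.001, 1.0, 0.0, 0.0]
contact_force: [0.1, 0.6, -0.3]
gripper_width: 54.7
```

Call:
{"fn": "servo_tool", "kwargs": {
  "rows": [
    {"x":0,"y":0,"z":0.1,"turn":0,"fingers":5},
    {"x":0,"y":0,"z":0,"turn":0,"fingers":5},
    {"x":0,"y":0,"z":0,"turn":0,"fingers":5}
  ]
}}

```text
clock: 16.82
position: [432.2, 283.2, 32.8]
ee_rot: [-0.001, 1.0, 0.0, 0.0]
contact_force: [-0.7, -1.5, 5.6]
gripper_width: 54.7
```

Contact (5.6 N up, z stopped). Opening slowly, then rising.

Call:
{"fn": "servo_tool", "kwargs": {
  "rows": [
    {"x":0,"y":0,"z":0,"turn":0,"fingers":5.8},
    {"x":0,"y":0,"z":0,"turn":0,"fingers":6.5},
    {"x":0,"y":0,"z":0,"turn":0,"fingers":7.5},
    {"x":0,"y":0,"z":0,"turn":0,"fingers":8.5},
    {"x":0,"y":0,"z":0,"turn":0,"fingers":8.5},
    {"x":0,"y":0,"z":0,"turn":0,"fingers":8.5},
    {"x":0,"y":0,"z":0,"turn":0,"fingers":8.5}
  ]
}}

```text
clock: 17.4
position: [431.8, 283.0, 31.7]
ee_rot: [-0.001, 1.0, -0.0, -0.0]
contact_force: [-0.5, -0.2, -0.2]
gripper_width: 84.9
```

Call:
{"fn": "servo_tool", "kwargs": {
  "rows": [
    {"x":0,"y":0,"z":-0.7,"turn":0,"fingers":8.5},
    {"x":0,"y":0,"z":-1.5,"turn":0,"fingers":8.5},
    {"x":0,"y":0,"z":-2.5,"turn":0,"fingers":8.5},
    {"x":0,"y":0,"z":-3,"turn":0,"fingers":8.5},
    {"x":0,"y":0,"z":-3,"turn":0,"fingers":8.5},
    {"x":0,"y":0,"z":-2,"turn":0,"fingers":8.5},
    {"x":0,"y":0,"z":-1,"turn":0,"fingers":8.5},
    {"x":0,"y":0,"z":0,"turn":0,"fingers":8.5},
    {"x":0,"y":0,"z":0,"turn":0,"fingers":8.5}
  ]
}}

```text
clock: 18.15
position: [431.5, 282.7, 168.5]
ee_rot: [-0.001, 1.0, 0.0, -0.0]
contact_force: [0.3, -0.2, -0.8]
gripper_width: 85.3
```

Run:
```python
from h import *
import cv2
s=arm.read_state();print(s["position"],s["gripper_width"],s["contact_force"])
m=arm.camera_model("wrist");np.save("pics/w9.npy",m["pose"])
p,d=arm.get_image("wrist");cv2.imwrite(f"pics/wrist9.png",p[:,:,::-1])
p,d=arm.get_image("scene");p=p[:,:,::-1]
cv2.imwrite(f"pics/scene9.png",cv2.resize(p[90:290,150:350],None,fx=2.8,fy=2.8,interpolation=cv2.INTER_CUBIC))
```

```text
[431.45729033 282.71533133 168.4701573 ] 85.29291267999781 [ 0.25587835 -0.24703231 -0.77153082]
```

View pics/scene9.png

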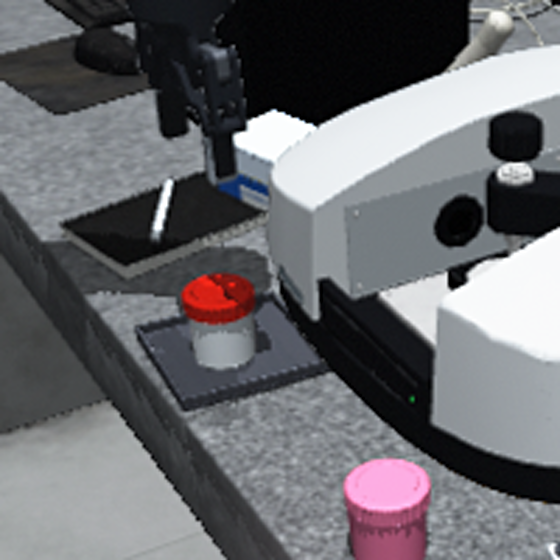

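View pics/wrist9.png

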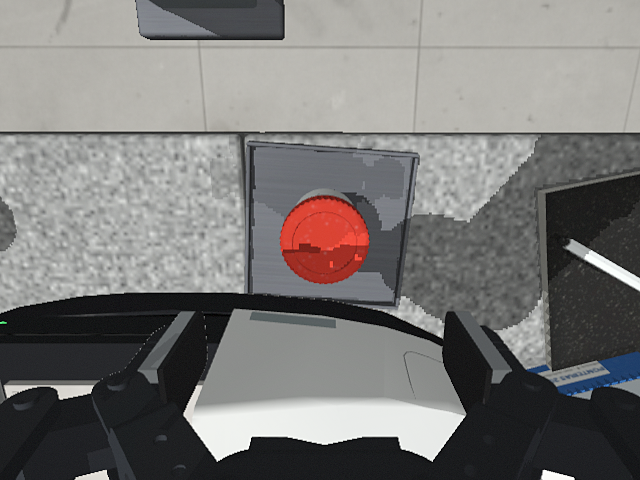

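The jar stands upright in the tray: lid at (325,240), tray corners at (248,142), (418,154), (398,306) and (249,296). A final offset check, then I'll hand in.

Run:
```python
from h import *
m=arm.camera_model("wrist");m["pose"]=np.load("pics/w9.npy")
J=ray("w",325,240,65,m)[:2];C=np.mean([ray("w",*q,12,m)[:2] for q in[(248,142),(418,154),(398,306),(249,296)]],0)
print(J,C,J-C)
arm.job_done()
```

```text
[433.64256045 282.77898413] [441.05518762 285.38961521] [-7.41262718 -2.61063108]
the job is handed in; nothing more can be done
```

I turned the carousel 69.5° by its knob, lifted the red-lidded jar out and set it upright in the steel tray. I let go and handed the job in at about 18 s of the 51 s allowed.

**Checks**
- **In the opening:** before the lift, the wrist view put the jar at about (-78, -1) mm in the sampler's frame, inside the centring window. The scene camera agreed to within about 4 mm.
- **Setting down:** the jar went down in steps of 1 to 2 mm and touched the floor with about 5.6 N. After release and withdrawal the measured force was near zero.
- **In the tray:** the last pictures show the jar upright and wholly inside the rim, about 7 mm and 3 mm off the tray's centre (38 mm allowed each way).

**What went wrong or disagreed**
- The first grip on the knob was about 5 mm off-centre and rode up. I opened, recentred, went 8 mm lower and gripped again, before any turning.
- The scene camera put the tray's centre up to about 9 mm away from where the other two views put it. I used the other two, which agreed within about 2 mm.

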